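Meter two spindle blanks from a tipping cup into the dust box

ROBOT

A 7-joint arm with a two-finger parallel gripper is mounted at the origin on the work surface. World frame = base frame: x ahead of the robot, y to its left, z up, the work surface at z = 0. Lengths are in m, angles in rad, forces in N, time in s.
With the tool pointing down it reaches from about 0.35 to 0.9 m from the base axis. Payload 19.9 kg.
Tool frame: the origin (TCP) lies midway between the tips of the shut fingers; the grasp point (between the pads) lies r.grasp_offset behind it (r.grasp_offset is the distance from the TCP to the grasp point, in m); z points along the fingers, y is the line along which they close (so a half turn about z gives the same grasp; the last joint's range is limited). The gripper opens to 94 mm and grips with 3 to 60 N. Pads are 16 mm wide; open, the fingers measure 119 mm over their backs; the gripper's body (75 mm by 177 mm) begins 78 mm behind the grasp point.
Start: joints at [1.101, 0.417, -0.01, 1.614, 0.005, 1.111, -0.053], TCP at [0.259, -0.569, 0.205] pointing down, gripper open.
Joint ranges: [-2.81, 2.81], [-0.39, 2.02], [-1.27, 1.25], [0.06, 2.57], [-1.19, 4.33], [0.19, 2], [-2.82, 2.82]. Speed limits (rad/s): [1.89, 1.89, 2.39, 2.39, 3.01, 3.01, 3.01].

INTERFACE

Orientations are given as a unit quaternion [w, x, y, z].
In Python, from plant import r gives the robot as it stands. Calls block until the motion is done:
- r.move_ptp(position, orientation): joint-space move of the TCP to a pose.
- r.movel(position, speed=0.15, rot=None, until_force=None): straight line of the TCP; rot=None keeps the orientation; speed is the mean speed in m/s. With until_force (N) it stops when the force on the tool has changed by that much, and returns True; else False.
- r.movej(angles): joint-space move.
- r.gripper_to(opening, effort=None): finger opening in m; effort is the grip in N (None keeps the last); returns when the fingers have stopped.
- r.wait(seconds).
- r.ik(position, orientation): joint angles nearest the present ones, or None.
- r.grab_frame(name): name is "scene" or "top"; returns a dict with "color" (420x560x3 uint8, red, green, blue), "intrinsics" (3x3 intrinsics, pixels), "R" (3x3) and "t" (3): a world point X has camera coordinates R X + t. Camera axes: x right, y down, z forward; pixel columns grow to the right and rows downward; lengths in m; the calibration is good to about 2 mm. A picture is of the moment at which its call begins. There is no depth.
A pose or a line that the arm cannot do raises r.IKError and nothing moves.
- r.finish_job(): hands the job in; it is judged then, once.
Readings, each from a call of its own:
- r.current_t(): time.
- r.current_joint_positions(): joint angles.
- r.current_dq(): joint speeds.
- r.current_joint_torque(): joint torques, N m.
- r.current_ee_pos(): TCP position.
- r.current_tcp_rot(): TCP orientation.
- r.current_force(): force on the tool from outside, world axes, zero at the start.
- r.current_ft_torque(): the same for the moment, N m.
- r.current_finger_gap(): finger opening in m.
- r.current_finger_force(): force on a finger pad.
Only numpy, scipy, OpenCV 4.12 (cv2) and the standard library are available. Lean on these libraries where they do the work, as an engineer would, in place of code of your own. Each camera call takes 0.05 s, during which the arm holds its last target. There are 200 camera calls.

TASK

Slide the dust box's cover open, pick up the tipping cup by its grip bar and tip it slowly, low over the box, until exactly two of its four brass blanks have rolled out into the box. Level it and stand it upright in the middle of its rubber mat with the other two blanks still inside, then slide the cover fully shut. Leave the other things on the table where they are, and don't let the blanks drop from a height.

Things in the scene. Friction and masses are not known exactly. Their poses are not given: they have to be found in the camera images.
- dustbox: Fixed plywood dust box, open-topped under a sliding cover: outside 170 (x) x 150 (y) x 50 mm high, walls and floor 6 mm thick. Origin at the centre of its underside, on the table. Its cover slides along the box's own +y, on two wooden runners at the box's x = +-90 mm that stick out 150 mm past the box's +y side, at 47 to 57 mm height.
- cover (a joint): How far the plywood cover has slid from shut, in m: 0 is fully shut, 0.15 the open stop; it moves towards the box's +y, has about 1.2 N of friction and stays where it is left. It may start up to 30 mm open. The cover is 170 x 150 x 6 mm, its top 57 mm above the table.
- cover_grip (a point): Centre of the dark wooden grip bar that stands up from the middle of the cover and moves with it: 70 mm long along the box's x, 14 mm thick along the box's y, from 57 to 91 mm above the table; this point is 77 mm above the table.
- mat: Fixed black rubber mat, 140 x 140 x 4 mm, on which the cup stands. Origin at the centre of its underside, on the table.
- cup: Loose tipping cup, 180 to 290 g empty: a steel bed between two plywood cheeks (76 mm apart inside, 88 mm outside, 118 mm long in x, 60 mm high, on straight feet 80 mm long). The bed has four shallow V troughs across it, one behind the other, a blank in each. Its low pouring lip is on its -x side, a high wall on its +x side. Origin at the centre of its underside, z up.
- cup_bar (a point): Centre of the cup's dark wooden grip bar, 118 mm above the cup's underside: the bar runs along the cup's y between two posts (76 mm apart), is 16 mm thick along the cup's x and 28 mm high, with flat sides.
- cup_lip (a point): Middle of the cup's pouring lip: 54 mm towards the cup's -x from the origin and 22 mm above its underside; the feet reach 22 mm below it when level, less when tipped. Tipped lip-down about the cup's y, the blanks roll out one by one: the one nearest the lip at about 24 degrees from level, the second at about 36, the last two at about 50. The cup may sag a few degrees in the grip.
- cup_well (a point): Point in the middle of the cup's hollow, 30 mm above its underside; a blank in the cup has its centre within 58 mm of it.
- blank1: Plain brass spindle blank, a solid-looking cylinder 24 mm in diameter and 72 mm long, 80 to 120 g; all four are alike. Origin at its centre, y along its axis. At the start it lies in the cup, across it (its y along the cup's y).
- blank2: Plain brass spindle blank, a solid-looking cylinder 24 mm in diameter and 72 mm long, 80 to 120 g; all four are alike. Origin at its centre, y along its axis. At the start it lies in the cup, across it (its y along the cup's y).
- blank3: Plain brass spindle blank, a solid-looking cylinder 24 mm in diameter and 72 mm long, 80 to 120 g; all four are alike. Origin at its centre, y along its axis. At the start it lies in the cup, across it (its y along the cup's y).
- blank4: Plain brass spindle blank, a solid-looking cylinder 24 mm in diameter and 72 mm long, 80 to 120 g; all four are alike. Origin at its centre, y along its axis. At the start it lies in the cup, across it (its y along the cup's y).
- leafbook: Bystander: booklet of leaf, 85 x 85 x 9 mm, flat on the table between box and mat. Origin under its centre.
- knife: Bystander: palette knife, 240 mm long, lying on the table. Origin under its middle.
- mop: Bystander: wooden-handled brush lying on the table. Origin under its middle.
- sizejar: Bystander: amber glass jar, 64 mm across, 85 mm high. Origin under its centre.
- watercup: Bystander: white ceramic cup, 72 mm across, 70 mm high. Origin under its centre.
- tin: Bystander: low tin, 72 mm across, 34 mm high, between box and mat. Origin under its centre.
- chisel: Bystander: wooden-handled hand tool, 180 mm long, lying on the table. Origin under its middle.
Mind the look-alikes: they are no part of the job. Leave any purple look-alike of the blank4 alone. Of the things that look like the mat, the smaller one is meant.

How it is judged:
On the way, in this order (a step that is already met when the one before it is completed fails the run):
1. the cover is slid open, at least 110 mm (value of joint cover above 0.11 m), for 0.1 s.
2. the cup is lifted clear of its mat, level enough to keep all four blanks (z of cup in the frame of mat above 0.04 m and distance between each of blank1, blank2, blank3, blank4 and cup_well below 0.058 m), for 0.1 s.
3. exactly two blanks lie in the dust box while the other two are still in the cup (((x of blank1 in the frame of dustbox between -0.079 and 0.079 m and y of blank1 in the frame of dustbox between -0.069 and 0.069 m and z of blank1 in the frame of dustbox between 0 and 0.046 m and x of blank2 in the frame of dustbox between -0.079 and 0.079 m and y of blank2 in the frame of dustbox between -0.069 and 0.069 m and z of blank2 in the frame of dustbox between 0 and 0.046 m and distance between each of blank3, blank4 and cup_well below 0.058 m) or (x of blank1 in the frame of dustbox between -0.079 and 0.079 m and y of blank1 in the frame of dustbox between -0.069 and 0.069 m and z of blank1 in the frame of dustbox between 0 and 0.046 m and distance between each of blank2, blank4 and cup_well below 0.058 m and x of blank3 in the frame of dustbox between -0.079 and 0.079 m and y of blank3 in the frame of dustbox between -0.069 and 0.069 m and z of blank3 in the frame of dustbox between 0 and 0.046 m) or (x of blank1 in the frame of dustbox between -0.079 and 0.079 m and y of blank1 in the frame of dustbox between -0.069 and 0.069 m and z of blank1 in the frame of dustbox between 0 and 0.046 m and distance between each of blank2, blank3 and cup_well below 0.058 m and x of blank4 in the frame of dustbox between -0.079 and 0.079 m and y of blank4 in the frame of dustbox between -0.069 and 0.069 m and z of blank4 in the frame of dustbox between 0 and 0.046 m) or (distance between each of blank1, blank4 and cup_well below 0.058 m and x of blank2 in the frame of dustbox between -0.079 and 0.079 m and y of blank2 in the frame of dustbox between -0.069 and 0.069 m and z of blank2 in the frame of dustbox between 0 and 0.046 m and x of blank3 in the frame of dustbox between -0.079 and 0.079 m and y of blank3 in the frame of dustbox between -0.069 and 0.069 m and z of blank3 in the frame of dustbox between 0 and 0.046 m) or (distance between each of blank1, blank3 and cup_well below 0.058 m and x of blank2 in the frame of dustbox between -0.079 and 0.079 m and y of blank2 in the frame of dustbox between -0.069 and 0.069 m and z of blank2 in the frame of dustbox between 0 and 0.046 m and x of blank4 in the frame of dustbox between -0.079 and 0.079 m and y of blank4 in the frame of dustbox between -0.069 and 0.069 m and z of blank4 in the frame of dustbox between 0 and 0.046 m) or (distance between each of blank1, blank2 and cup_well below 0.058 m and x of blank3 in the frame of dustbox between -0.079 and 0.079 m and y of blank3 in the frame of dustbox between -0.069 and 0.069 m and z of blank3 in the frame of dustbox between 0 and 0.046 m and x of blank4 in the frame of dustbox between -0.079 and 0.079 m and y of blank4 in the frame of dustbox between -0.069 and 0.069 m and z of blank4 in the frame of dustbox between 0 and 0.046 m))), for 0.2 s.
4. the cup stands upright on its mat again (horizontal distance between cup and mat below 0.035 m and angle between cup's own z axis and vertical below 0.09 rad and z of cup in the frame of mat below 0.009 m and linear speed of cup below 0.02 m/s), for 0.2 s.
At the end, for the whole second after the job is handed in: The cover is within 8 mm of shut; exactly two blanks lie inside the dust box and the other two in the cup, all at rest; the cup stands upright (within 5 degrees) and still on its mat, its centre within 35 mm of the mat's centre (all of step 4 and value of joint cover below 0.008 m and ((x of blank1 in the frame of dustbox between -0.079 and 0.079 m and y of blank1 in the frame of dustbox between -0.069 and 0.069 m and z of blank1 in the frame of dustbox between 0 and 0.046 m and x of blank2 in the frame of dustbox between -0.079 and 0.079 m and y of blank2 in the frame of dustbox between -0.069 and 0.069 m and z of blank2 in the frame of dustbox between 0 and 0.046 m and distance between each of blank3, blank4 and cup_well below 0.058 m) or (x of blank1 in the frame of dustbox between -0.079 and 0.079 m and y of blank1 in the frame of dustbox between -0.069 and 0.069 m and z of blank1 in the frame of dustbox between 0 and 0.046 m and distance between each of blank2, blank4 and cup_well below 0.058 m and x of blank3 in the frame of dustbox between -0.079 and 0.079 m and y of blank3 in the frame of dustbox between -0.069 and 0.069 m and z of blank3 in the frame of dustbox between 0 and 0.046 m) or (x of blank1 in the frame of dustbox between -0.079 and 0.079 m and y of blank1 in the frame of dustbox between -0.069 and 0.069 m and z of blank1 in the frame of dustbox between 0 and 0.046 m and distance between each of blank2, blank3 and cup_well below 0.058 m and x of blank4 in the frame of dustbox between -0.079 and 0.079 m and y of blank4 in the frame of dustbox between -0.069 and 0.069 m and z of blank4 in the frame of dustbox between 0 and 0.046 m) or (distance between each of blank1, blank4 and cup_well below 0.058 m and x of blank2 in the frame of dustbox between -0.079 and 0.079 m and y of blank2 in the frame of dustbox between -0.069 and 0.069 m and z of blank2 in the frame of dustbox between 0 and 0.046 m and x of blank3 in the frame of dustbox between -0.079 and 0.079 m and y of blank3 in the frame of dustbox between -0.069 and 0.069 m and z of blank3 in the frame of dustbox between 0 and 0.046 m) or (distance between each of blank1, blank3 and cup_well below 0.058 m and x of blank2 in the frame of dustbox between -0.079 and 0.079 m and y of blank2 in the frame of dustbox between -0.069 and 0.069 m and z of blank2 in the frame of dustbox between 0 and 0.046 m and x of blank4 in the frame of dustbox between -0.079 and 0.079 m and y of blank4 in the frame of dustbox between -0.069 and 0.069 m and z of blank4 in the frame of dustbox between 0 and 0.046 m) or (distance between each of blank1, blank2 and cup_well below 0.058 m and x of blank3 in the frame of dustbox between -0.079 and 0.079 m and y of blank3 in the frame of dustbox between -0.069 and 0.069 m and z of blank3 in the frame of dustbox between 0 and 0.046 m and x of blank4 in the frame of dustbox between -0.079 and 0.079 m and y of blank4 in the frame of dustbox between -0.069 and 0.069 m and z of blank4 in the frame of dustbox between 0 and 0.046 m)) and linear speed of each of blank1, blank2, blank3, blank4 below 0.03 m/s); the robot touches nothing.
It fails at once if another thing on the table was pushed more than 30 mm (distance of any of leafbook, knife, mop, sizejar, watercup, tin, chisel from where it was at the start of the episode above 0.03 m).
It fails at once if a blank fell faster than 2 m/s (dropped from more than about 200 mm) (linear speed of any of blank1, blank2, blank3, blank4 above 2 m/s).
It also fails if it takes over 72 s, if anything falls off the work surface, if the arm or the gripper's body presses on something with over 40 N, if the wrist force passes 120 N, or if a joint passes its speed limit or range.

## Working session

There is one attempt and no reset: what is moved stays moved. The work goes in short steps, each a Python script; the robot and the scene stay as the last script left them, time stands still between calls to the robot, and variables do not carry over. Pictures are saved under pics/ and viewed, at most 10 in all, crops included, and the job is handed in when it is done.

```bash
mkdir -p pics; ls; python3 - <<'E'
from plant import r
import cv2,pickle
d={}
for n in("scene","top"):
    f=r.grab_frame(n); d[n]={k:f[k] for k in("intrinsics","R","t")}
    cv2.imwrite(f"pics/{n}0.png",cv2.resize(f["color"][:,:,::-1],None,fx=1.4,fy=1.4,interpolation=cv2.INTER_CUBIC))
    cv2.imwrite(f"{n}_raw0.png",f["color"][:,:,::-1])
    print(n,f["intrinsics"],f["R"],f["t"])
pickle.dump(d,open("cal.pkl","wb"))
print(r.grasp_offset,r.current_t(),r.current_tcp_rot(),r.current_force())
E
```

```text
pics
scene [[415.44713615   0.         279.82666606]
 [  0.         415.44713615 219.34425749]
 [  0.           0.           1.        ]] [[ 5.34546357e-01  8.45138887e-01  6.73774645e-04]
 [ 6.64683265e-01 -4.19916374e-01 -6.17953393e-01]
 [-5.21973514e-01  3.30772582e-01 -7.86214443e-01]] [-0.26774761 -0.24714592  1.36830192]
top [[459.27954389   0.         280.4460466 ]
 [  0.         459.27954389 209.44828017]
 [  0.           0.           1.        ]] [[-5.17979352e-03 -9.99986134e-01  9.49137349e-04]
 [-9.91314165e-01  5.01013686e-03 -1.31419650e-01]
 [ 1.31413072e-01 -1.62161995e-03 -9.91326371e-01]] [0.02154082 0.4867811  1.34027782]
0.0188 0.1 [-4.99119769e-04  9.77212912e-01  2.12260805e-01 -1.60818994e-04] [-0.26278431  0.13028548  0.36901169]
```

View pics/top0.png

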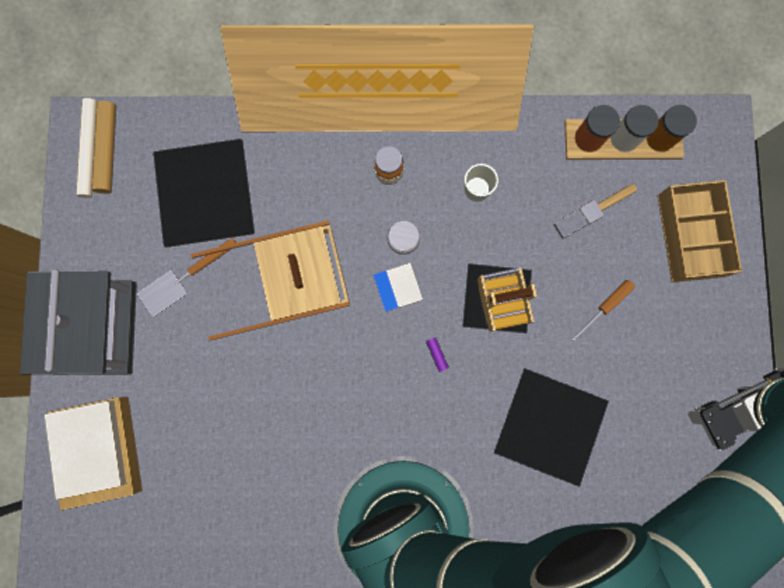

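View pics/scene0.png

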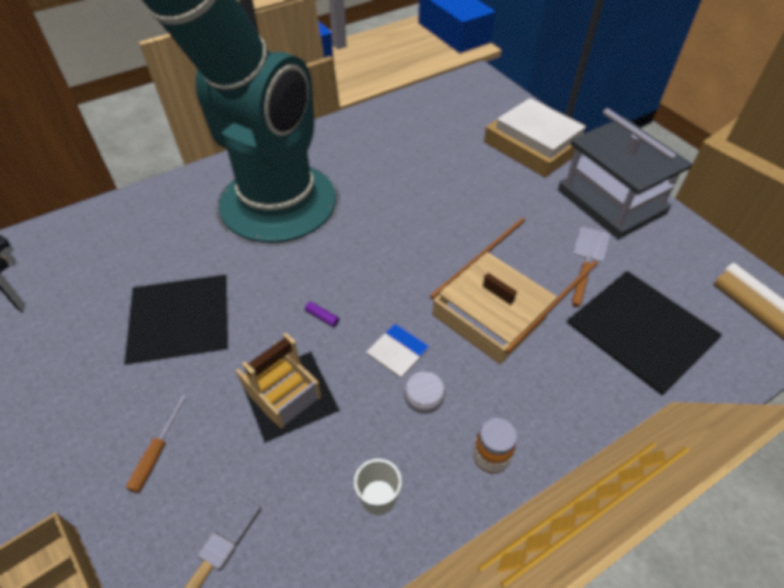

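The top view shows the box at about (300,272), with its runners pointing left (+y) and the cover slightly open. The cup is on the small mat at (498,298).

Look-alikes:
- **Mats:** small one (498,298), which is the one to use; large ones at (204,192) and (551,427).
- **Purple rod:** (437,354), to be left alone.
- **Grip bars:** cup bar (513,293), cover grip (296,271).

Next is a close crop to check the choice.

```bash
python3 - <<'E'
import cv2,numpy as np
t=cv2.imread("top_raw0.png");s=cv2.imread("scene_raw0.png")
def c(im,x,y,w,h,k):
    return cv2.resize(im[y:y+h,x:x+w],None,fx=k,fy=k,interpolation=cv2.INTER_CUBIC)
a=c(t,325,182,66,60,6)   # cup top
b=c(s,165,235,80,75,5)   # cup scene
d=c(t,130,150,132,100,3) # box
e=c(s,300,150,132,110,3)
o=np.zeros((300+375+0,800,3),np.uint8)
o=np.zeros((600,800,3),np.uint8)
o[:300,:396]=a[:300]
o[:300,400:800]=c(s,165,238,80,60,5)
o[300:600,:396]=d
o[300:600,400:796]=e[:300]
cv2.imwrite("pics/crop1.png",o)
E
```

```text
(no output)
```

View pics/crop1.png

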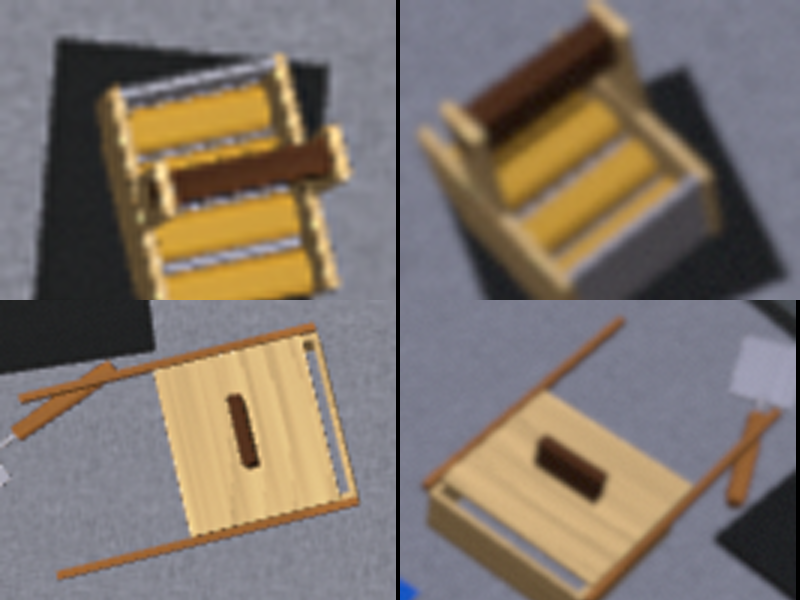

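The crop confirms it. The cup is on the small mat with its high wall towards +x, so the lip faces -x, towards the robot. All four blanks are yellow, and the cover is slightly open.

```bash
cat > vis.py <<'E'
import numpy as np,pickle
from scipy.optimize import least_squares
D=pickle.load(open("cal.pkl","rb"))
def proj(n,X):
    c=D[n];p=np.asarray(X)@c["R"].T+c["t"];p=p@c["intrinsics"].T;return p[:,:2]/p[:,2:]
def ray(n,uv,z):
    c=D[n];C=-c["R"].T@c["t"];d=c["R"].T@np.linalg.solve(c["intrinsics"],[*uv,1]);return C+d*(z-C[2])/d[2]
def rz(a):return np.array([[np.cos(a),-np.sin(a),0],[np.sin(a),np.cos(a),0],[0,0,1]])
def fit(obs,x0):
    # obs: (cam,uv,local xyz)
    def f(p):return np.concatenate([proj(n,[rz(p[2])@l+[p[0],p[1],0]])[0]-uv for n,uv,l in obs])
    s=least_squares(f,x0,loss="soft_l1");return s.x,f(s.x).reshape(-1,2).round(1)
E
python3 - <<'E'
from vis import *
for n in D: print(n,-D[n]["R"].T@D[n]["t"])
b=lambda x,y:(130+x/3,150+y/3); bs=lambda x,y:(300+(x-400)/3,150+(y-300)/3)
A=np.array
R=[((90,225),(22,398)),((-90,225),(58,576)),((90,-75),(315,326)),((-90,-75),(357,500))]
obs=[("top",A(b(*uv)),A([x/1e3,y/1e3,.057])) for (x,y),uv in R]
obs+=[("scene",A(bs(*uv)),A([x/1e3,y/1e3,.057])) for (x,y),uv in [((-90,225),(622,320)),((90,225),(775,415)),((-90,-75),(428,486))]]
print("box",*fit(obs,[.55,.2,.2]))
print("grip", ray("top",b(236,396),.091),ray("top",b(251,467),.091), "scene",ray("scene",bs(547,440),.091),ray("scene",bs(600,475),.091))
c=lambda x,y:(325+x/6,182+y/6); cs=lambda x,y:(165+(x-400)/5,238+y/5)
m=[((70,70),c(60,40)),((70,-70),c(328,66)),((-70,70),(464/1.4,327/1.4)),((-70,-70),(527/1.4,332/1.4))]
print("mat",*fit([("top",A(uv),A([x/1e3,y/1e3,.004])) for (x,y),uv in m],[.45,-.2,0]))
o=[("top",A(uv),A([x/1e3,y/1e3,.064])) for (x,y),uv in [((59,41),c(115,92)),((59,-41),c(282,60)),((-59,41),(490/1.4,331/1.4)),((-59,-41),(533/1.4,322/1.4))]]
o+=[("scene",A(uv),A([x/1e3,y/1e3,.064])) for (x,y),uv in [((59,41),cs(710,180)),((59,-41),cs(565,290))]]
print("cup",*fit(o,[.5,-.2,.2]))
print("posts",ray("top",c(165,172),.136),ray("top",c(338,138),.136),"sc",ray("scene",cs(468,118),.136),ray("scene",cs(605,18),.136))
E
```

```text
scene [ 1.02161463 -0.33009345  0.92323447]
top [0.30653455 0.0212751  1.3926049 ]
box [0.24851024 0.20281776 0.2238672 ] [[ -3.7  -4.5]
 [ -3.8  -1.1]
 [  0.6  -4.3]
 [  0.2  -0.4]
 [-55.1 -49.5]
 [-63.7 -56.4]
 [-55.8 -61.7]]
grip [0.27519289 0.22116984 0.091     ] [0.21007925 0.20626746 0.091     ] scene [0.50255157 0.21680079 0.091     ] [0.55899563 0.2305998  0.091     ]
mat [ 0.47863642 -0.21005218 -0.09829519] [[-0.5 -0.3]
 [ 0.4 -0.5]
 [-0.5  0.1]
 [ 0.6  0.8]]
cup [ 0.47062803 -0.21752828  0.18401001] [[-0.5 -1.2]
 [-1.  -1.1]
 [ 2.1 -0.8]
 [-1.   0.3]
 [-1.6 -0.3]
 [-0.7 -1.3]]
posts [ 0.46871743 -0.17958743  0.136     ] [ 0.48410726 -0.25970427  0.136     ] sc [ 0.47967998 -0.25395171  0.136     ] [ 0.46310475 -0.17821372  0.136     ]
```

```bash
python3 - <<'E'
from vis import *
b=lambda x,y:(130+x/3,150+(y-300)/3); bs=lambda x,y:(300+(x-400)/3,150+(y-300)/3)
A=np.array
R=[((90,225),(22,398)),((-90,225),(58,576)),((90,-75),(315,326)),((-90,-75),(357,500))]
obs=[("top",A(b(*uv)),A([x/1e3,y/1e3,.057])) for (x,y),uv in R]
obs+=[("scene",A(bs(*uv)),A([x/1e3,y/1e3,.057])) for (x,y),uv in [((-90,225),(622,320)),((90,225),(775,415)),((-90,-75),(428,486))]]
p,res=fit(obs,[.55,.2,.2]);print("box",p,res.tolist())
for g in [ray("top",b(236,396),.091),ray("top",b(251,467),.091),ray("scene",bs(547,440),.091),ray("scene",bs(600,475),.091)]:
    print("grip",g,"local",rz(p[2]).T@(g-[p[0],p[1],0]))
from plant import r
from scipy.spatial.transform import Rotation as Ro
# reach checks: vertical tool at the key spots
for yaw in (p[2],p[2]-np.pi/2,p[2]+np.pi/2):
  q=(Ro.from_euler("z",yaw)*Ro.from_euler("x",np.pi)).as_quat()[[3,0,1,2]]
  for P in ([.47,-.217,.1],[.47,-.217,.35],[p[0],p[1],.07],[p[0]-.03,p[1]+.15,.07],[p[0]+.05,p[1]-.04,.2]):
    j=r.ik(P,q);print(round(yaw,2),np.round(P,2),None if j is None else np.round(j,2))
E
```

```text
box [0.53309634 0.20438575 0.23854109] [[-0.9, -0.6], [-0.4, -0.8], [0.3, -0.5], [0.3, -0.2], [-0.7, -0.5], [0.3, -1.5], [-2.3, -0.3]]
grip [0.55989927 0.22554141 0.091     ] local [0.03104274 0.01422348 0.091     ]
grip [0.49096056 0.21017862 0.091     ] local [-0.03957389  0.01558491  0.091     ]
grip [0.50255157 0.21680079 0.091     ] local [-0.02674637  0.01928078  0.091     ]
grip [0.55899563 0.2305998  0.091     ] local [0.03135991 0.01935215 0.091     ]
0.24 [ 0.47 -0.22  0.1 ] [ 0.51  0.37 -0.17  1.97  0.08  0.81 -1.03]
0.24 [ 0.47 -0.22  0.35] [ 0.54  0.12 -0.19  1.67  0.02  1.35 -0.98]
0.24 [0.53 0.2  0.07] [ 0.09  0.58 -0.66  1.84  0.45  0.88 -2.12]
0.24 [0.5  0.35 0.07] [-0.13  0.67 -0.74  1.73  0.54  0.96 -2.41]
0.24 [0.58 0.16 0.2 ] [ 0.23  0.49 -0.75  1.65  0.36  1.15 -1.94]
-1.33 [ 0.47 -0.22  0.1 ] [ 0.29  0.36  0.1   1.98 -0.05  0.81 -2.48]
-1.33 [ 0.47 -0.22  0.35] [ 0.41  0.12 -0.04  1.68  0.01  1.35 -2.54]
-1.33 [0.53 0.2  0.07] [ 0.36  0.77 -1.09  1.83  0.79  1.05  2.33]
-1.33 [0.5  0.35 0.07] [ 0.07  0.85 -1.09  1.72  0.83  1.11  2.1 ]
-1.33 [0.58 0.16 0.2 ] [ 0.43  0.62 -1.08  1.64  0.58  1.23  2.6 ]
1.81 [ 0.47 -0.22  0.1 ] [ 0.75  0.4  -0.45  1.96  0.23  0.83  0.41]
1.81 [ 0.47 -0.22  0.35] [ 0.78  0.14 -0.45  1.66  0.06  1.35  0.55]
1.81 [0.53 0.2  0.07] [ 0.22  0.64 -0.85  1.84  0.59  0.93 -0.66]
1.81 [0.5  0.35 0.07] [ 0.02  0.79 -0.99  1.72  0.75  1.06 -0.99]
1.81 [0.58 0.16 0.2 ] [ 0.24  0.49 -0.77  1.65  0.37  1.15 -0.38]
```

```bash
cat > h.py <<'E'
from vis import *
from plant import r
import cv2
from scipy.spatial.transform import Rotation as Ro
BOX=np.array([.5331,.2044]);BY=.2385
CUP=np.array([.4725,-.218]);CY=.184;MAT=np.array([.4786,-.2101])
def q(yaw,tilt=0,base=0):   # tool down with yaw; then tilted lip-down about cup y (yaw of cup = base)
    R=Ro.from_euler("z",base)*Ro.from_euler("y",-tilt)*Ro.from_euler("z",yaw-base)*Ro.from_euler("x",np.pi)
    return R.as_quat()[[3,0,1,2]]
def box(x,y,z): return np.array([*(BOX+rz(BY)[:2,:2]@[x,y]),z])
def tcp_lip(lx,ly,lz,th):   # TCP so that lip sits at box(lx,ly,lz) with tilt th, bar centre grasped
    v=np.array([.054,0,.118-.022-r.grasp_offset]) # lip->TCP in cup frame
    w=rz(BY)@Ro.from_euler("y",-th).apply(v)
    return box(lx,ly,lz)+w
def snap(n,name,x,y,w,hh,k):
    f=r.grab_frame(n)["color"][:,:,::-1]
    cv2.imwrite(f"pics/{name}.png",cv2.resize(f[y:y+hh,x:x+w],None,fx=k,fy=k,interpolation=cv2.INTER_CUBIC))
E
python3 - <<'E'
from h import *
for th in (0,20,36,50):
    j=r.ik(tcp_lip(.025,-.004,.065,np.radians(th)),q(BY+np.pi/2,np.radians(th),BY));print(th,tcp_lip(.025,-.004,.065,np.radians(th)).round(3),None if j is None else j.round(2))
g=.0165
for y in(BY,BY-np.pi):
    j=r.ik(box(0,g,.2),q(y));k=r.ik(box(0,.147,.063),q(y));print(y,j.round(2),k.round(2))
y=BY-np.pi
r.gripper_to(.045,20)
r.move_ptp(box(0,g,.2),q(y))
r.movel(box(0,g,.064),.12)
print(r.current_force(),r.current_t(),r.current_ee_pos())
r.gripper_to(.0,20); print(r.current_finger_gap(),r.current_finger_force(),r.current_force())
E
```

```text
0 [0.611 0.219 0.142] [ 0.17  0.66 -0.82  1.59  0.52  1.12 -0.54]
20 [0.582 0.212 0.156] [ 0.19  0.38 -0.75  1.95  0.59  0.63 -0.67]
36 [0.557 0.206 0.159] [-0.15  0.2  -0.37  2.23  1.13  0.24 -1.29]
50 [0.535 0.201 0.156] [ 0.44  0.36 -1.08  2.43  2.21  0.62 -2.3 ]
0.2385 [ 0.24  0.47 -0.91  1.73  0.41  1.14 -2.12] [-0.13  0.67 -0.72  1.75  0.53  0.93 -2.41]
-2.903092653589793 [ 0.36  0.56 -1.11  1.73  0.54  1.2   0.92] [ 0.03  0.78 -0.98  1.75  0.75  1.04  0.58]
[-0.53927446  0.13499007 -0.18582653] 5.2083 [0.52958814 0.2206169  0.06467355]
0.013740457209305834 19.998791813850403 [-0.52342145 -0.28262502  2.38548711]
```

```bash
python3 - <<'E'
from h import *
loc=lambda:(rz(BY).T@(r.current_ee_pos()-[*BOX,0])).round(4)
print(loc())
s=r.movel(box(0,.152,.064),.1,until_force=10);print(s,loc(),r.current_force(),r.current_t())
r.gripper_to(.045);p=loc();
r.movel(r.current_ee_pos()+[0,0,.1],.2)
snap("top","open",110,140,180,120,4)
print(r.current_t())
# tilt feasibility by a chain of ik from given seeds (no moves)
from itertools import product
for ys,lx,ly in product((np.pi/2,-np.pi/2),(.0,.025,.045),(-.02,)):
    print(round(ys,1),lx,[None if (j:=r.ik(tcp_lip(lx,ly,.065,np.radians(t)),q(BY+ys,np.radians(t),BY))) is None else j.round(2).tolist() for t in (30,36,40,44)])
E
```

```text
[0.0001 0.0166 0.0641]
True [-0.0006  0.1524  0.0641] [-0.42619769 -1.04395644  7.50307234] 7.1583
8.525
1.6 0.0 [[0.1, 0.2, -0.59, 2.19, 0.71, 0.34, -0.83], [-0.11, 0.15, -0.37, 2.29, 1.12, 0.21, -1.28], [0.53, 0.26, -1.08, 2.34, 1.67, 0.37, -1.76], [0.51, 0.25, -1.08, 2.4, 1.98, 0.41, -2.08]]
1.6 0.025 [[0.06, 0.25, -0.55, 2.14, 0.71, 0.35, -0.82], [-0.11, 0.19, -0.37, 2.24, 1.1, 0.22, -1.23], [0.52, 0.33, -1.08, 2.29, 1.66, 0.42, -1.71], [0.51, 0.32, -1.08, 2.35, 1.94, 0.45, -2.0]]
1.6 0.045 [[0.04, 0.28, -0.53, 2.09, 0.71, 0.37, -0.8], [-0.26, 0.21, -0.19, 2.2, 0.97, 0.19, -1.11], [0.51, 0.38, -1.08, 2.25, 1.64, 0.45, -1.66], [0.5, 0.37, -1.08, 2.31, 1.91, 0.47, -1.94]]
-1.6 0.0 [[0.52, 0.32, -1.08, 2.18, 1.02, 0.47, 2.06], [0.63, 0.34, -1.22, 2.28, 1.41, 0.45, 1.68], [0.59, 0.29, -1.16, 2.34, 1.67, 0.41, 1.39], [0.55, 0.27, -1.12, 2.4, 1.97, 0.43, 1.08]]
-1.6 0.025 [[0.62, 0.5, -1.27, 2.12, 1.21, 0.64, 1.96], [0.6, 0.41, -1.2, 2.22, 1.43, 0.5, 1.71], [0.57, 0.36, -1.15, 2.29, 1.66, 0.45, 1.45], [0.53, 0.33, -1.1, 2.35, 1.94, 0.46, 1.16]]
-1.6 0.045 [[0.6, 0.55, -1.25, 2.08, 1.23, 0.67, 1.97], [0.58, 0.46, -1.19, 2.18, 1.43, 0.54, 1.73], [0.55, 0.4, -1.13, 2.25, 1.65, 0.48, 1.49], [0.51, 0.37, -1.09, 2.31, 1.91, 0.48, 1.21]]
```

View pics/open.png

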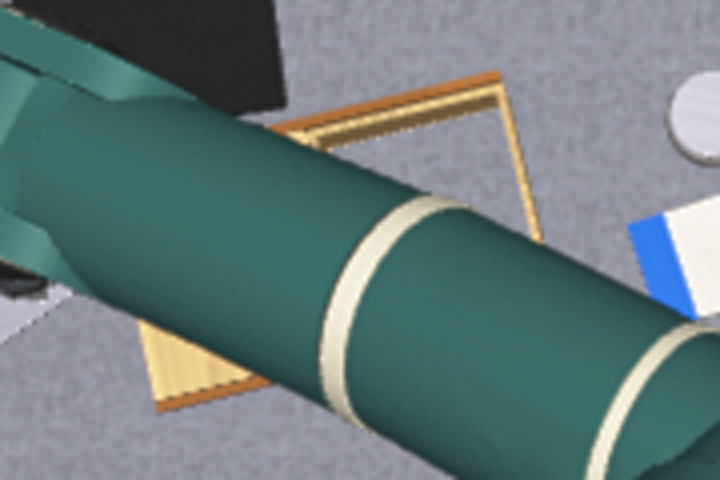

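The cover is at its open stop: the box interior is visible and the clear rim corner is at about (500,85). Next I'll find a smooth joint chain for tipping, with the gripper empty and the arm above the box.

```bash
python3 - <<'E'
from h import *
LX,LY=.025,-.01
def lz(t): return .1-.035*min(t,15)/15
def pose(t): a=np.radians(t); return tcp_lip(LX,LY,lz(t),a),q(BY+np.pi/2,a,BY)
J={}
def step(ts):
    for t in ts:
        j=r.ik(*pose(t))
        J[t]=j
r.movej(r.ik(*pose(40))); J[40]=r.ik(*pose(40)); step((48,46,44,42,38,36,34,32,30,28))
r.movej(J[28]); step((26,24,22,20,18))
r.movej(J[18]); step((15,12,9,6,3,0))
r.movej(J[0]); 
for t in sorted(J): print(t,None if J[t] is None else J[t].round(3).tolist())
pickle.dump(J,open("J.pkl","wb"))
y=CY+np.pi/2
for z in(.25,.1032): 
    j=r.ik([*CUP,z],q(y));print(z,None if j is None else j.round(2))
print(r.current_t())
E
```

```text
0 [0.271, 0.688, -0.991, 1.555, 0.599, 1.229, -0.583]
3 [0.295, 0.657, -0.999, 1.617, 0.616, 1.152, -0.605]
6 [0.318, 0.625, -1.005, 1.679, 0.637, 1.074, -0.63]
9 [0.337, 0.594, -1.007, 1.741, 0.66, 0.994, -0.659]
12 [0.352, 0.562, -1.006, 1.801, 0.687, 0.913, -0.693]
15 [0.362, 0.53, -0.999, 1.862, 0.72, 0.83, -0.733]
18 [0.375, 0.49, -0.997, 1.915, 0.747, 0.757, -0.77]
20 [0.384, 0.466, -0.997, 1.951, 0.772, 0.71, -0.802]
22 [0.389, 0.44, -0.993, 1.986, 0.8, 0.661, -0.836]
24 [0.389, 0.413, -0.984, 2.021, 0.831, 0.611, -0.876]
26 [0.384, 0.385, -0.969, 2.056, 0.867, 0.561, -0.922]
28 [0.373, 0.357, -0.947, 2.09, 0.911, 0.51, -0.976]
30 [0.399, 0.349, -0.977, 2.124, 1.007, 0.482, -1.072]
32 [0.432, 0.347, -1.015, 2.157, 1.122, 0.464, -1.186]
34 [0.456, 0.343, -1.043, 2.189, 1.243, 0.448, -1.307]
36 [0.472, 0.338, -1.061, 2.222, 1.372, 0.436, -1.437]
38 [0.482, 0.333, -1.074, 2.254, 1.508, 0.431, -1.576]
40 [0.489, 0.33, -1.084, 2.285, 1.649, 0.436, -1.718]
42 [0.492, 0.33, -1.091, 2.316, 1.787, 0.45, -1.858]
44 [0.488, 0.33, -1.091, 2.347, 1.918, 0.474, -1.991]
46 [0.475, 0.33, -1.081, 2.376, 2.038, 0.504, -2.115]
48 [0.448, 0.329, -1.058, 2.406, 2.148, 0.54, -2.23]
0.25 [ 1.31  0.39 -1.16  1.79  0.38  1.21  0.22]
0.1032 [ 1.18  0.58 -1.03  1.94  0.6   0.97  0.04]
12.325
```

```bash
python3 - <<'E'
from h import *
Q=q(CY+np.pi/2)
r.gripper_to(.055,60)
r.move_ptp([*CUP,.23],Q)
r.movel([*CUP,.104],.12)
r.wait(.1);f0=r.current_force()
r.gripper_to(0.,60); print(r.current_finger_gap(),r.current_finger_force(),f0,r.current_force(),r.current_ee_pos())
r.movel([*CUP,.20],.08); r.wait(.2)
F=np.mean([r.current_force() for _ in range(20)],0);print(F,F-f0,r.current_t(),r.current_joint_positions().round(2),r.current_finger_gap())
im=[cv2.resize(r.grab_frame(n)["color"][y:y+110,x:x+150,::-1],None,fx=3.6,fy=3.6,interpolation=cv2.INTER_CUBIC)[:300,:400] if 0 else cv2.resize(r.grab_frame(n)["color"][y:y+110,x:x+100,::-1],(400,440),interpolation=cv2.INTER_CUBIC) for n,x,y in(("top",320,150),("scene",150,190))]
cv2.imwrite("pics/lift.png",np.hstack(im))
E
```

```text
0.015889170016136305 59.9623167514801 [ 0.75794307 -0.22199541  0.19699014] [ 0.11326412  0.70802908 -0.20227244] [ 0.47250505 -0.21802381  0.10399158]
[-0.48323571  0.52524456 -5.29839899] [-1.24117879  0.74723997 -5.49538913] 17.9417 [ 1.26  0.44 -1.12  1.85  0.44  1.12  0.17] 0.015490306713765454
```

View pics/lift.png

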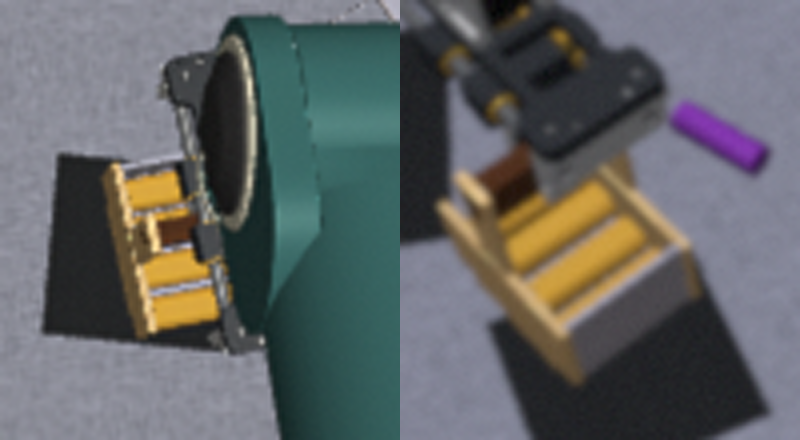

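The cup is held with all four blanks in it: yellow rows at (165,185)–(185,305) in the top view, and the cup is level. Carrying it to the box and starting to tip.

```bash
cat >> h.py <<'E'
J=pickle.load(open("J.pkl","rb"))
def fz(n=15): return np.mean([(r.wait(.02),r.current_force()[2])[1] for _ in range(n)])
def pair(name):
    im=[cv2.resize(r.grab_frame(n)["color"][y:y+110,x:x+100,::-1],(400,440),interpolation=cv2.INTER_CUBIC) for n,x,y in(("top",160,145),("scene",300,150))]
    cv2.imwrite(f"pics/{name}.png",np.hstack(im))
E
python3 - <<'E'
from h import *
P=tcp_lip(.025,-.01,.1,0);Q=q(BY+np.pi/2)
r.movel(P+[0,0,.025],.2,rot=Q)
print(r.current_joint_positions().round(2),r.current_t())
r.movel(P,.1)
for t in(3,6,9,12,15,18,20): r.movej(J[t])
r.wait(.1);print(20,fz(),r.current_t())
for t in(22,24,26,28,30): r.movej(J[t]); r.wait(.25);print(t,fz(8).round(2),round(r.current_t(),2))
pair("t30")
E
```

```text
[ 0.28  0.67 -1.01  1.53  0.58  1.27 -0.57] 20.4583
20 -5.438004567344038 22.9583
22 -5.85 23.59
24 -5.82 24.23
26 -4.78 24.86
28 -4.86 25.49
30 -4.98 26.12
```

View pics/t30.png

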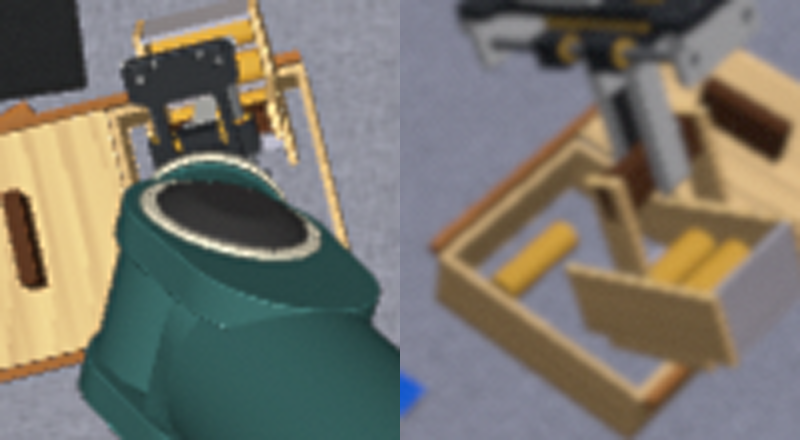

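The first blank is in the box, at about (535,258) in the scene view; it dropped at 26° and the force fell by 1 N. I'll keep tipping until the force drops again.

```bash
python3 - <<'E'
from h import *
f0=fz(15)
for t in(32,34,36,38,40,42,44):
    r.movej(J[t]); r.wait(.3);f=fz(10);print(t,f.round(2),round(r.current_t(),2))
    if f-f0>.6: break
pair("t2")
E
```

```text
32 -4.76 27.19
34 -4.8 27.91
36 -5.08 28.63
38 -3.91 29.37
```

View pics/t2.png

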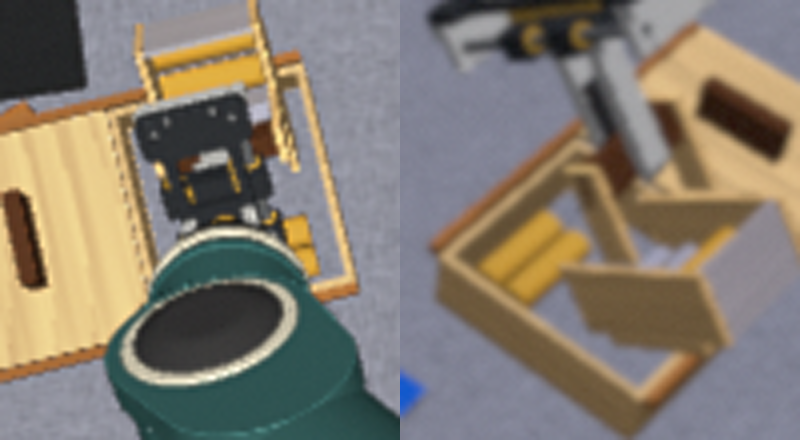

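Two blanks lie flat in the box, at about (520,248) and (548,270). The other two are still in the cup, at about (200,45) and (210,75) in the top view. Levelling and returning the cup to its mat.

```bash
python3 - <<'E'
from h import *
for t in(34,30,26,22,18,15,12,9,6,3,0): r.movej(J[t])
P=tcp_lip(.025,-.01,.1,0)
r.movel(P+[0,0,.025],.1)
r.movel([*MAT,.2],.2,rot=q(CY+np.pi/2))
r.movel([*MAT,.115],.1)
s=r.movel([*MAT,.100],.02,until_force=2.5)
print(s,r.current_ee_pos(),r.current_force(),r.current_t())
r.gripper_to(.05); r.wait(.2)
r.movel([*MAT,.23],.15)
y=BY-np.pi
r.gripper_to(.045,20)
r.move_ptp(box(0,.152,.2),q(y))
im=[cv2.resize(r.grab_frame(n)["color"][y0:y0+110,x:x+100,::-1],(400,440),interpolation=cv2.INTER_CUBIC) for n,x,y0 in(("top",320,150),("scene",150,210))]
cv2.imwrite("pics/placed.png",np.hstack(im)); print(r.current_t(),r.current_joint_positions().round(2))
E
```

```text
True [ 0.47856492 -0.21015752  0.10387347] [-0.66362979 -0.55528343  5.99691179] 36.8
41.15 [ 0.06  0.6  -1.04  1.64  0.55  1.22  0.72]
```

View pics/placed.png

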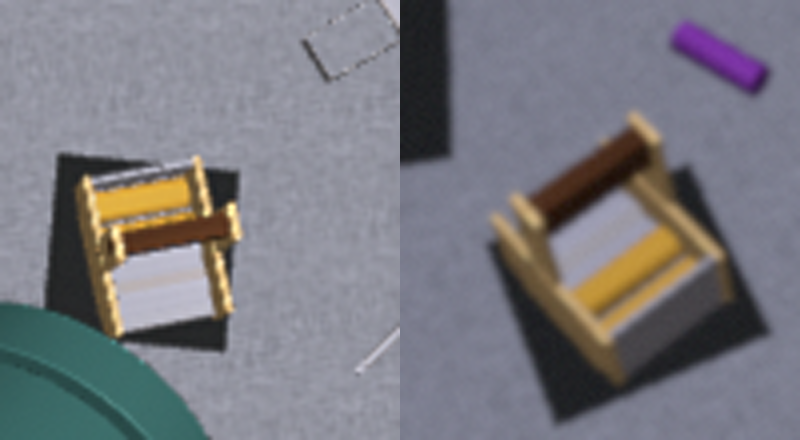

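The cup stands upright in the middle of its mat with two blanks inside, at about (145,200) and (150,225). Now I'll shut the cover.

```bash
python3 - <<'E'
from h import *
loc=lambda:(rz(BY).T@(r.current_ee_pos()-[*BOX,0])).round(4)
r.movel(box(0,.152,.064),.12)
r.gripper_to(0.,20);print(r.current_finger_gap(),loc())
s=r.movel(box(0,.012,.064),.1)
s=r.movel(box(0,-.002,.064),.03,until_force=8)
print(s,loc(),r.current_force(),r.current_t())
r.gripper_to(.045)
r.movel(r.current_ee_pos()+[0,0,.13],.15)
r.move_ptp([.42,-.02,.3],q(BY-np.pi))
snap("top","shut",130,140,150,110,5);print(r.current_t())
E
```

```text
0.014142024975003928 [1.00e-04 1.52e-01 6.41e-02]
True [0.0008 0.0024 0.0641] [0.05105082 1.64586808 3.75184267] 44.9333
47.7333
```

View pics/shut.png

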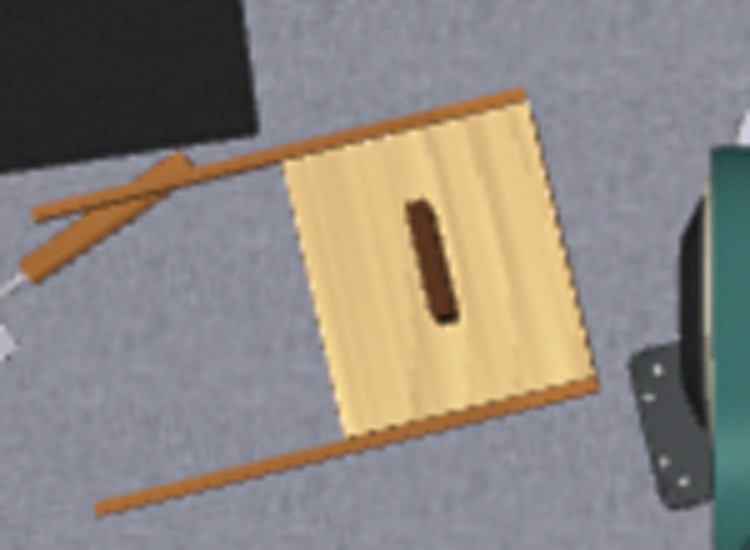

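The cover is fully shut: its right edge, (527,100) to (595,378), is flush with the runner ends, and the gripper is clear.

```bash
python3 -c "
from plant import r
r.wait(.3);print(r.finish_job(),r.current_t())"
```

```text
the job is handed in; nothing more can be done
the job is handed in; nothing more can be done
```

I've handed the job in at about 48 s of the 72 s: in the pictures, two blanks lie in the dust box under the fully shut cover, and the cup stands upright in the middle of its mat with the other two inside (the hand-in gave no verdict).

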